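Try the stay of the green spice locker

ROBOT

A 6-joint arm with a two-finger parallel gripper is mounted at the origin on the work surface. World frame = base frame: x ahead of the robot, y to its left, z up, the work surface at z = 0. Lengths are in m, angles in rad, forces in N, time in s.
With the tool pointing down it reaches from about 0.325 to 0.925 m from the base axis. Payload 3.1 kg.
Tool frame: the origin (TCP) lies on the centre line of the jaws, within the pads' length; the fingertips stand 17 mm ahead of it and the grasp point (between the pads) lies 2 mm behind it; z points along the fingers, x is the direction in which the jaws open and shut, and the axes are right-handed (so a half turn about z gives the same grasp; the last joint's range is limited). The gripper opens to 85 mm and grips with 20 to 120 N. Pads are 22 mm wide; open, the fingers measure 114 mm over their backs; the gripper's body (76 mm by 85 mm) begins 54 mm behind the grasp point. The pads swing forward as they close: fully open they stand 13 mm farther back than shut.
Start: joints at [-0.112, 0.217, 1.613, -0, 1.311, -0.112], TCP at [0.625, 0, 0.248] pointing down, gripper open.
Joint ranges: [-2.75, 2.75], [-0.78, 2.1], [0.31, 2.55], [-1.13, 4.27], [0.13, 2.63], [-2.58, 2.58]. Speed limits (rad/s): [2.79, 2.79, 3.14, 3.14, 3.14, 3.14].

INTERFACE

Orientations are given as a unit quaternion [x, y, z, w].
In Python, from bench import telemetry, vision, order gives the robot as it stands.
- The arm moves only by the tool apply_moves, never from a script. Its argument "deltas" is a list of rows, each an object of numbers: "grip": the closure, from -1 (fully open) to 1 (shut); "x", "y", "z": the shift along the tool's x, y, z scaled (see below); "ax", "ay", "az": the turn, a rotation vector about the tool's x, y, z scaled (see below). A call has 1 to 20 rows; each row shifts and turns the pose as measured when the row begins, along the tool's axes as they then stand; what a row does not reach is not made up. The controller multiplies each number of a shift by 25 cm and each number of a turn by 0.12 rad. A row lasts 1/12 s, in which the tool goes at most 41.7 mm and 7.16 degrees, less where a joint would pass 70% of its speed; a pose out of reach is approached as far as the arm can. A call with a number of a shift or a turn outside -1 to 1 is refused whole. A call with a gripper value outside its range is refused whole. The fingers move at their own pace and stop on an object; the grip force is fixed at half the most. Time passes only in rows, so rows that do not move let the fingers close. It gives the time, the measured TCP pose, the force and the opening at its end, in the units of the state.
- telemetry.observe(): the state, without advancing time (a new reading comes with each control period).
- vision.snapshot(name): name is "scene" or "side" or "wrist"; returns the picture (420x560x3 uint8, blue, green, red); there is no depth.
- vision.camera_model(name): a dict with "fx", "fy", "cx", "cy" (pixels), "position" and "attitude" of the camera in the world. Camera axes: x right, y down, z forward; pixel columns grow to the right and rows downward; lengths in m; the calibration is good to about 2 mm. A picture is of the moment at which its call begins: read the wrist's pose just before it. camera_model takes no time and is no camera call; for the wrist camera it gives the pose at the moment of the call.
- order.close_job(): hands the job in, once; it reports no verdict.
Trained networks look in the newest picture that a camera, given by its name, has taken for a name from the list of things; names that differ only in an ending like _2 or _b are one class to them, and where a whole thing is asked for, a point or a joint stands for the part that bears it (a point fixed in the world has none). Each returns a list of dicts, best first, with "score" (0 to 1); they miss things now and then, are a little off and sometimes report something else, mostly with a low value. They report only what shows in the picture. A call takes as long as a camera call.
- vision.recognise(camera, target): "rect" ([left, top, width, height] in pixels, round what is visible of it).
The state is a dict: "t": time; "q": joint angles; "qvel": joint speeds; "effort": joint torques, N m; "tool_pos": TCP position; "ee_rot": TCP orientation; "force": force on the tool from outside, world axes, zero at the start; "ft_torque": the same for the moment, N m; "finger_gap": finger opening in m.
Only numpy, scipy, OpenCV 4.12 (cv2) and the standard library are available. Lean on these libraries where they do the work, as an engineer would, in place of code of your own. Each camera call takes 0.05 s, during which the arm holds its last target. There are 200 camera calls.

TASK

The stay of the spice locker with the green door has just been refitted, so try it out: raise the door by its wooden pull until the stay locks, and let go so that the door stands open by itself. Then press the red release button on top of that same locker so that the door sinks fully shut, and take your hand away. Keep the white-doored locker shut.

Things in the scene. Friction and masses are not known exactly. Their poses are not given: they have to be found in the camera images.
- green_flap (a joint): Lift-up door of the grey locker with the green door (150 mm wide, 130 mm from hinge to free edge, 0.2-0.4 kg). Rad: 0 = shut, sloping 35 degrees down from the hinge towards the robot; grows as it is raised. The stay locks at about 1.10: carry the door to about 1.2, let go, and it drops back onto the lock. Hinge stop at 1.30. Unlocked, it sinks shut by itself, damped, in about 3 s.
- green_hinge (a point): Middle of the green door's hinge line, fixed to the locker, 150 mm above the ledge. Its y axis is the hinge line, its x axis points level to the locker's back (away from the pull), z up. The locker is 150 mm wide and reaches from 100 mm in front of this point to 80 mm behind it.
- green_pull (a point): Middle of the green door's wooden pull, a bar 14 mm wide (along the hinge line) and 14 mm thick that sticks out 50 mm from the middle of the door's free edge, in the door's plane. Point: 32 mm out from the edge, 162 mm from the hinge line; shut, 133 mm in front of the hinge and 93 mm below it. Free beneath and beside: pinch it across its width from above. It moves with the door.
- green_button (a point): Centre of the top of the red round release button (36 mm across) on the flat top of the green-doored locker, 47 mm behind the hinge line, its top 162 mm above the ledge. Pressed straight down: sprung, travel 10 mm, 2 N to start, about 4 N at the bottom. Pressing 8 mm or more frees the stay; hold it down about 1.5 s until the door is on its way down, then let it come up.
- white_pull (a point): The same point on the pull of the otherwise equal locker with the white door, a bystander that stays shut.

How it is judged:
By the outcome, as a careful person would: the job done as asked, in the order asked, and still so for the second after the job is handed in, with the robot touching nothing.
It also fails if it takes over 51 s, if anything falls off the work surface, if the arm or the gripper's body presses on something with over 40 N, if the wrist force passes 120 N, or if a joint passes its speed limit or range.

## Working session

There is one attempt and no reset: what is moved stays moved. The work goes in short steps, Python scripts to look and compute and a tool call to move; the robot and the scene stay as the last step left them, time stands still between calls to the robot, and variables do not carry over. Pictures are saved under pics/ and viewed, about 8 in all and at most 12, crops included, and the job is handed in when it is done.

Besides the shell and the picture viewer there is one more tool, called after "Request:" as name(argument=value, ...) on one line, values as JSON. apply_moves: Moves the arm, as the interface text tells. Its arguments: {"type":"object","properties":{"deltas":{"type":"array"}},"required":["deltas"]}

```bash
mkdir -p pics
python3 - <<'E'
from bench import telemetry, vision
import cv2
s=telemetry.observe();print({k:s[k] for k in("t","tool_pos","ee_rot","finger_gap")})
for c in("scene","side"):
    cv2.imwrite(f"pics/{c}0.png",vision.snapshot(c))
    for n in("green_pull","green_button","green_flap","white_pull"):print(c,n,vision.recognise(c,n)[:3])
    print(vision.camera_model(c))
a=cv2.imread("pics/scene0.png");b=cv2.imread("pics/side0.png")
cv2.imwrite("pics/both0.png",cv2.resize(cv2.vconcat([a,b]),None,fx=.7,fy=.7))
E
```

```text
{'t': 0.0, 'tool_pos': array([6.24230646e-01, 1.01869683e-04, 2.46983460e-01]), 'ee_rot': array([ 9.99999284e-01, -1.48201423e-05, -1.18771400e-03, -1.43289194e-04]), 'finger_gap': 0.08508370280508072}
scene green_pull [{'rect': [140.9, 208.1, 112.4, 65.9], 'score': 0.81}]
scene green_button [{'rect': [221.5, 244.6, 22.9, 23.3], 'score': 0.89}]
scene green_flap [{'rect': [139.3, 211.5, 111.6, 59.2], 'score': 0.55}]
scene white_pull [{'rect': [308.6, 137.4, 107.8, 43.5], 'score': 0.93}]
{'fx': 486.5952299632986, 'fy': 486.5952299632986, 'cx': 280.4297532315483, 'cy': 198.9214901333477, 'position': array([ 1.03921997, -0.32216392,  0.6947989 ]), 'attitude': array([ 0.81718141,  0.4286241 , -0.1852196 , -0.33791955])}
side green_pull [{'rect': [296.4, 145.4, 83.5, 92.1], 'score': 0.73}, {'rect': [257.3, 141.8, 125.6, 120.9], 'score': 0.61}]
side green_button [{'rect': [285.9, 151.4, 18.9, 10.9], 'score': 0.73}]
side green_flap [{'rect': [294.3, 146.3, 91.8, 94.2], 'score': 0.75}]
side white_pull [{'rect': [122.7, 230.9, 137.3, 140.5], 'score': 0.82}]
{'fx': 397.23315064283094, 'fy': 397.23315064283094, 'cx': 279.97436936827035, 'cy': 209.83180148082678, 'position': array([0.235897  , 0.37198383, 0.56726424]), 'attitude': array([-0.31843647,  0.84830591, -0.39708575,  0.14593904])}
```

View pics/scene0.png

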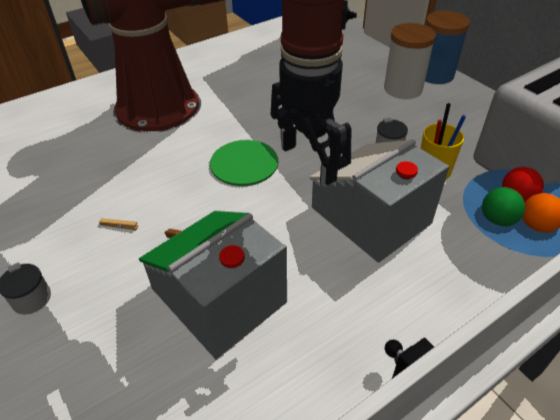

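View pics/side0.png

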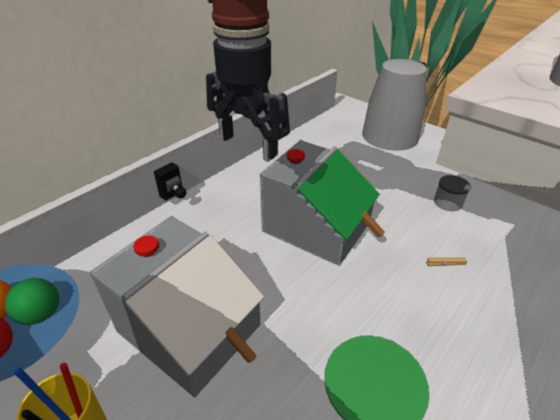

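Scene: green door at (145–243, 212–262), red button (232,256), pull mostly hidden at (174,233). Side: green quad (300–379, 150–237), button (296,156), pull from about (363,213) to (382,235). I'll fit the locker pose to these.

```bash
cat > h.py <<'E'
import numpy as np, cv2
from scipy.spatial.transform import Rotation as R
from scipy.optimize import least_squares
def proj(m,P):
    p=(np.atleast_2d(P)-m["position"])@R.from_quat(m["attitude"]).as_matrix()
    return np.c_[m["fx"]*p[:,0]/p[:,2]+m["cx"],m["fy"]*p[:,1]/p[:,2]+m["cy"]]
def loc(x,P): # hinge frame->world ; x=[hx,hy,hz,yaw]
    return R.from_euler("z",x[3]).apply(P)+x[:3]
def door(r,y,th): 
    a=np.deg2rad(35)-th
    return np.array([-r*np.cos(a),y,-r*np.sin(a)])
def blob(img,lo,hi,box):
    m=cv2.inRange(cv2.cvtColor(img,cv2.COLOR_BGR2HSV),lo,hi);k=np.zeros_like(m);x0,y0,x1,y1=box;k[y0:y1,x0:x1]=m[y0:y1,x0:x1]
    return k
def quad(mask):
    c=max(cv2.findContours(mask,0,2)[0],key=cv2.contourArea);h=cv2.convexHull(c)
    return cv2.approxPolyN(h,4,-1,True).reshape(-1,2)
def cen(mask):
    M=cv2.moments(mask,True);return np.array([M["m10"],M["m01"]])/M["m00"]
E
python3 - <<'E'
from h import *
from bench import vision
I={c:cv2.imread(f"pics/{c}0.png") for c in("scene","side")};M={c:vision.camera_model(c) for c in I}
G=((50,120,40),(75,255,255));Rd=((0,180,90),(6,255,255))
q={"scene":quad(blob(I["scene"],*G,(130,200,260,275))),"side":quad(blob(I["side"],*G,(290,140,390,245)))}
b={"scene":cen(blob(I["scene"],*Rd,(215,240,250,272))),"side":cen(blob(I["side"],*Rd,(280,145,310,170)))}
w={"scene":cen(blob(I["scene"],*Rd,(390,155,425,182))),"side":cen(blob(I["side"],*Rd,(125,230,165,260)))}
print(q,b,w)
def tri(p):
    f=lambda X:np.r_[[proj(M[c],X)[0]-p[c] for c in M]].ravel()
    s=least_squares(f,[.7,0,.16]);return s.x,np.abs(s.fun).max()
print("btn",tri(b),"white btn",tri(w))
cc=[door(r,y,0) for r,y in((5e-3,.075),(5e-3,-.075),(.13,.075),(.13,-.075))]
def f(x):
    e=[]
    for c in M:
        e+=list((proj(M[c],loc(x,np.array([[.047,0,.012]])))[0]-b[c])*2)
        P=proj(M[c],loc(x,np.array(cc)))
        for k in (range(4) if c=="side" else (2,3)): e+=list(P[k]-q[c][np.argmin(np.linalg.norm(q[c]-P[k],axis=1))])
    P=proj(M["side"],loc(x,np.array([door(.130,0,0),door(.180,0,0)])))
    e+=list(P[1]-[381,234])
    return np.array(e)
best=min((least_squares(f,np.r_[tri(b)[0]-[0,0,.012],yaw],loss="soft_l1") for yaw in np.linspace(-1.2,1.2,13)),key=lambda s:s.cost)
x=best.x;print("pose",x,"cost",best.cost,f(x).round(1))
print("pull",loc(x,door(.162,0,0)),"btn",loc(x,np.array([.047,0,.012])))
for c in M:
    v=cv2.resize(I[c],None,fx=3,fy=3)
    for P,col in((cc,(255,0,255)),([door(.13,0,0),door(.162,0,0),door(.18,0,0)],(255,0,0)),([[.047,0,.012],[-.1,.075,-.15],[-.1,-.075,-.15],[.08,.075,-.15],[.08,-.075,-.15],[.08,.075,0],[.08,-.075,0]],(0,255,255))):
        for p in proj(M[c],loc(x,np.array(P))):cv2.circle(v,tuple(int(t) for t in p*3+1),3,col,-1)
    I[c]=v
cv2.imwrite("pics/fit.png",cv2.hconcat([I["scene"][590:1090,400:800+0],I["side"][400:900,760:1160]]))
E
```

```text
Traceback (most recent call last):
  File "h.py", line 17, in quad
    return cv2.approxPolyN(h,4,-1,True).reshape(-1,2)
           ~~~~~~~~~~~~~~~^^^^^^^^^^^^^
cv2.error: OpenCV(4.12.0) :-1: error: (-5:Bad argument) in function 'approxPolyN'
> Overload resolution failed:
>  - Argument 'epsilon_percentage' must be float, not bool
>  - Argument 'epsilon_percentage' must be float, not bool
```

```bash
sed -i 's/approxPolyN(h,4,-1,True)/approxPolyN(h,4)/' h.py
cat > fit.py <<'E'
from h import *
from bench import vision
I={c:cv2.imread(f"pics/{c}0.png") for c in("scene","side")};M={c:vision.camera_model(c) for c in I}
G=((50,120,40),(75,255,255));Rd=((0,180,90),(6,255,255))
q={"scene":quad(blob(I["scene"],*G,(130,200,260,275))),"side":quad(blob(I["side"],*G,(290,140,390,245)))}
b={"scene":cen(blob(I["scene"],*Rd,(215,240,250,272))),"side":cen(blob(I["side"],*Rd,(280,145,310,170)))}
w={"scene":cen(blob(I["scene"],*Rd,(390,155,425,182))),"side":cen(blob(I["side"],*Rd,(125,230,165,260)))}
print(q,b,w)
def tri(p):
    f=lambda X:np.r_[[proj(M[c],X)[0]-p[c] for c in M]].ravel()
    s=least_squares(f,[.7,0,.16]);return s.x,np.abs(s.fun).max()
print("btn",tri(b),"white btn",tri(w))
cc=[door(r,y,0) for r,y in((5e-3,.075),(5e-3,-.075),(.13,.075),(.13,-.075))]
def f(x):
    e=[]
    for c in M:
        e+=list((proj(M[c],loc(x,np.array([[.047,0,.012]])))[0]-b[c])*2)
        P=proj(M[c],loc(x,np.array(cc)))
        for k in (range(4) if c=="side" else (2,3)): e+=list(P[k]-q[c][np.argmin(np.linalg.norm(q[c]-P[k],axis=1))])
    P=proj(M["side"],loc(x,np.array([door(.130,0,0),door(.180,0,0)])))
    e+=list(P[1]-[381,234])
    return np.array(e)
best=min((least_squares(f,np.r_[tri(b)[0]-[0,0,.012],yaw],loss="soft_l1") for yaw in np.linspace(-1.2,1.2,13)),key=lambda s:s.cost)
x=best.x;print("pose",x,"cost",best.cost,f(x).round(1))
print("pull",loc(x,door(.162,0,0)),"btn",loc(x,np.array([.047,0,.012])))
for c in M:
    v=cv2.resize(I[c],None,fx=3,fy=3)
    for P,col in((cc,(255,0,255)),([door(.13,0,0),door(.162,0,0),door(.18,0,0)],(255,0,0)),([[.047,0,.012],[-.1,.075,-.15],[-.1,-.075,-.15],[.08,.075,-.15],[.08,-.075,-.15],[.08,.075,0],[.08,-.075,0]],(0,255,255))):
        for p in proj(M[c],loc(x,np.array(P))):cv2.circle(v,tuple(int(t) for t in p*3+1),3,col,-1)
    I[c]=v
cv2.imwrite("pics/fit.png",cv2.hconcat([I["scene"][590:1090,400:800+0],I["side"][400:900,760:1160]]))
E
python3 fit.py
```

```text
{'scene': array([[247, 213],
       [167, 271],
       [134, 259],
       [214, 211]], dtype=int32), 'side': array([[379, 194],
       [346, 241],
       [297, 189],
       [338, 149]], dtype=int32)} {'scene': array([231.13020833, 255.06510417]), 'side': array([295.71232877, 154.59589041])} {'scene': array([406.7768595, 168.3677686]), 'side': array([145.51466667, 245.35466667])}
btn (array([ 0.64024337, -0.14216692,  0.15868817]), np.float64(0.08095383477854057)) white btn (array([0.64825514, 0.1909589 , 0.15830376]), np.float64(0.18069452651621987))
pose [ 0.59410614 -0.14938072  0.14785372  0.1461913 ] cost 13.833516032508955 [-0.5 -0.5  0.1  2.3  6.1  0.3 -0.2 -1.3  1.4 -0.5 -1.7  2.   0.5 -1.3
 -0.6  2.2  0.3  1.6]
pull [ 0.46281904 -0.16871166  0.05493434] btn [ 0.64060479 -0.14253418  0.15985372]
```

View pics/fit.png

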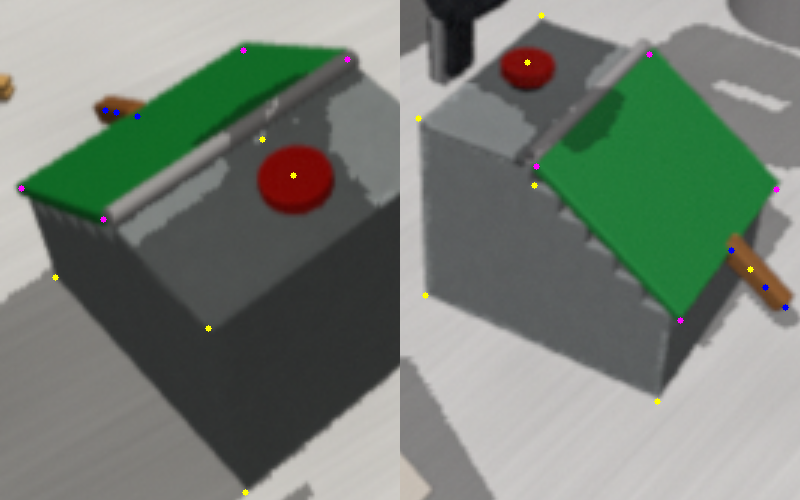

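The fit agrees with the task data: button z 0.160 (expected 0.162), hinge z 0.148 (0.150), yaw 0.146. The pull is at (0.463, −0.169, 0.055). Next I move above the pull and turn the jaws across it.

Request:
apply_moves(deltas=[{"x": -0.107,"y": 0.113,"grip": -1},{"x": -0.107,"y": 0.113,"grip": -1},{"x": -0.107,"y": 0.113,"grip": -1},{"x": -0.107,"y": 0.113,"grip": -1},{"x": -0.107,"y": 0.113,"grip": -1},{"x": -0.107,"y": 0.113,"grip": -1},{"az": 1,"grip": -1},{"az": 1,"grip": -1},{"az": 1,"grip": -1},{"az": 1,"grip": -1},{"az": 1,"grip": -1},{"az": 1,"grip": -1},{"az": 1,"grip": -1},{"az": 1,"grip": -1},{"az": 1,"grip": -1},{"az": 1,"grip": -1},{"az": 1,"grip": -1},{"az": 0.9,"grip": -1}])

```text
invalid input at $.deltas[0]: expected keys grip, x, y, z, ax, ay, az
```

```bash
cat > to.py <<'E'
from h import *; import sys
from bench import telemetry
X=np.array([.5941,-.1494,.149,.146])
def rep(P,yaw=X[3]):
    s=telemetry.observe();r=R.from_quat(s["ee_rot"])
    want=R.from_matrix(np.c_[[np.sin(yaw),-np.cos(yaw),0],[-np.cos(yaw),-np.sin(yaw),0],[0,0,-1]])
    print("t",round(s["t"],2),"pos",s["tool_pos"].round(4),"F",np.round(s["force"],1),"gap",round(s["finger_gap"],4))
    print("units shift",(r.inv().apply(P-s["tool_pos"])/.25).round(3),"turn",((r.inv()*want).as_rotvec()/.12).round(2))
if __name__=="__main__":
    k=sys.argv[1];v=float(sys.argv[2])
    rep(loc(X,door(.162,0,v) if k=="d" else np.array([.047,0,v]))) # d: pull at angle v ; b: height v over the hinge
E
python3 to.py d 0
python3 - <<'E'
from h import *
from bench import vision
v=vision.snapshot("wrist");m=vision.camera_model("wrist")
print(vision.recognise("wrist","green_pull")[:2])
X=np.array([.5941,-.1494,.149,.146])
for r in(.13,.162,.18):
    p=proj(m,loc(X,door(r,0,0)))[0];print(p);cv2.circle(v,tuple(int(t) for t in p),3,(255,0,255),-1)
cv2.imwrite("pics/w1.png",v)
E
```

```text
t 0.5 pos [0.625  0.     0.2483] F [-0.1 -0.3  1. ] gap 0.0855
units shift [-0.649  0.675  0.769] turn [ 0.    0.   11.87]
[{'rect': [149.2, 273.8, 97.9, 88.6], 'score': 0.61}]
[166.679023   332.08170771]
[151.79699513 324.96013755]
[144.06662968 321.26088765]
```

View pics/w1.png

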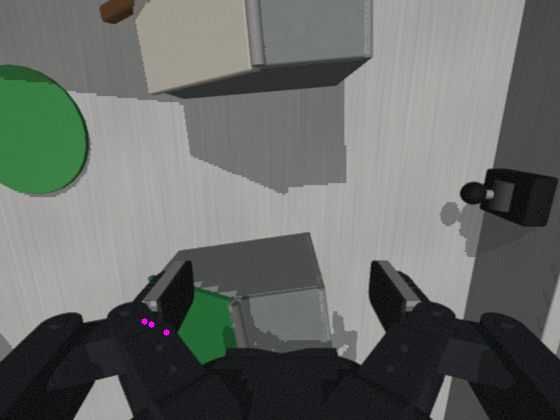

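The call was refused because rows need all seven keys, so the arm is still at the start. The wrist view from there shows the green locker at (180–325, 235–355), with the pull hidden behind a finger. Resending with full rows.

Request:
apply_moves(deltas=[{"x": -0.108,"y": 0.113,"z": 0,"ax": 0,"ay": 0,"az": 0,"grip": -1},{"x": -0.108,"y": 0.113,"z": 0,"ax": 0,"ay": 0,"az": 0,"grip": -1},{"x": -0.108,"y": 0.113,"z": 0,"ax": 0,"ay": 0,"az": 0,"grip": -1},{"x": -0.108,"y": 0.113,"z": 0,"ax": 0,"ay": 0,"az": 0,"grip": -1},{"x": -0.108,"y": 0.113,"z": 0,"ax": 0,"ay": 0,"az": 0,"grip": -1},{"x": -0.108,"y": 0.113,"z": 0,"ax": 0,"ay": 0,"az": 0,"grip": -1},{"x": 0,"y": 0,"z": 0,"ax": 0,"ay": 0,"az": 1,"grip": -1},{"x": 0,"y": 0,"z": 0,"ax": 0,"ay": 0,"az": 1,"grip": -1},{"x": 0,"y": 0,"z": 0,"ax": 0,"ay": 0,"az": 1,"grip": -1},{"x": 0,"y": 0,"z": 0,"ax": 0,"ay": 0,"az": 1,"grip": -1},{"x": 0,"y": 0,"z": 0,"ax": 0,"ay": 0,"az": 1,"grip": -1},{"x": 0,"y": 0,"z": 0,"ax": 0,"ay": 0,"az": 1,"grip": -1},{"x": 0,"y": 0,"z": 0,"ax": 0,"ay": 0,"az": 1,"grip": -1},{"x": 0,"y": 0,"z": 0,"ax": 0,"ay": 0,"az": 1,"grip": -1},{"x": 0,"y": 0,"z": 0,"ax": 0,"ay": 0,"az": 1,"grip": -1},{"x": 0,"y": 0,"z": 0,"ax": 0,"ay": 0,"az": 1,"grip": -1},{"x": 0,"y": 0,"z": 0,"ax": 0,"ay": 0,"az": 1,"grip": -1},{"x": 0,"y": 0,"z": 0,"ax": 0,"ay": 0,"az": 0.9,"grip": -1},{"x": 0,"y": 0,"z": 0,"ax": 0,"ay": 0,"az": 0,"grip": -1}])

```text
t: 2.18
tool_pos: [0.4563, -0.1783, 0.2503]
ee_rot: [0.739, -0.674, 0.005, -0.001]
force: [0.4, 0.0, 0.7]
finger_gap: 0.0853
```

```bash
python3 to.py d 0
python3 - <<'E'
from h import *
from bench import vision
v=vision.snapshot("wrist");m=vision.camera_model("wrist")
print(vision.recognise("wrist","green_pull")[:2])
X=np.array([.5941,-.1494,.149,.146])
for r in(.13,.162,.18):
    p=proj(m,loc(X,door(r,0,0)))[0];print(p);cv2.circle(v,tuple(int(t) for t in p),3,(255,0,255),-1)
cv2.imwrite("pics/w2.png",v)
E
```

```text
t 2.18 pos [ 0.4563 -0.1783  0.2503] F [0.4 0.  0.7] gap 0.0853
units shift [-0.04  -0.024  0.777] turn [-0.06 -0.05 -0.45]
[{'rect': [141.0, 3.0, 227.9, 198.7], 'score': 0.85}]
[269.13854235 166.52460021]
[271.13321095 188.48294355]
[272.12754105 199.42904338]
```

View pics/w2.png

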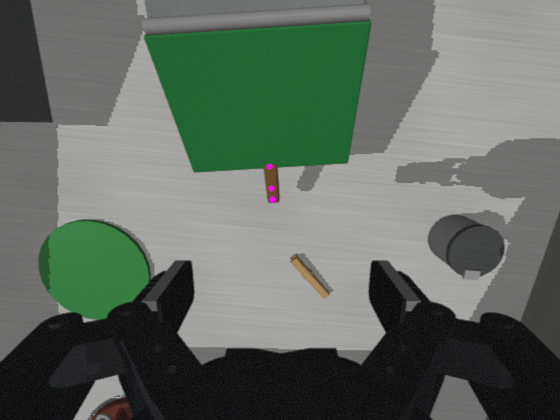

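The wrist view confirms the pull at (268–275, 165–201), right on the projected points. Descending onto it.

Request:
apply_moves(deltas=[{"x": -0.04,"y": -0.024,"z": 0,"ax": 0,"ay": 0,"az": -0.45,"grip": -1},{"x": 0,"y": 0,"z": 0.13,"ax": 0,"ay": 0,"az": 0,"grip": -1},{"x": 0,"y": 0,"z": 0.13,"ax": 0,"ay": 0,"az": 0,"grip": -1},{"x": 0,"y": 0,"z": 0.13,"ax": 0,"ay": 0,"az": 0,"grip": -1},{"x": 0,"y": 0,"z": 0.13,"ax": 0,"ay": 0,"az": 0,"grip": -1},{"x": 0,"y": 0,"z": 0.1,"ax": 0,"ay": 0,"az": 0,"grip": -1},{"x": 0,"y": 0,"z": 0,"ax": 0,"ay": 0,"az": 0,"grip": -1}])

```text
t: 2.87
tool_pos: [0.4687, -0.1711, 0.0962]
ee_rot: [0.765, -0.643, 0.012, -0.002]
force: [-1.3, 0.1, -0.5]
finger_gap: 0.0853
```

```bash
python3 to.py d 0
```

```text
t 2.87 pos [ 0.4687 -0.1711  0.0962] F [-1.3  0.1 -0.5] gap 0.0853
units shift [-0.016  0.025  0.16 ] turn [-0.16 -0.13  0.22]
```

Request:
apply_moves(deltas=[{"x": -0.016,"y": 0.025,"z": 0.06,"ax": -0.16,"ay": -0.13,"az": 0.22,"grip": -1},{"x": 0,"y": 0,"z": 0.07,"ax": 0,"ay": 0,"az": 0,"grip": -1},{"x": 0,"y": 0,"z": 0.035,"ax": 0,"ay": 0,"az": 0,"grip": -1},{"x": 0,"y": 0,"z": 0,"ax": 0,"ay": 0,"az": 0,"grip": -1}])

```text
t: 3.2
tool_pos: [0.4636, -0.1692, 0.0561]
ee_rot: [0.759, -0.651, 0.0, -0.0]
force: [-1.5, 0.1, 0.4]
finger_gap: 0.0853
```

```bash
python3 to.py d 0
```

```text
t 3.2 pos [ 0.4636 -0.1692  0.0561] F [-1.5  0.1  0.4] gap 0.0853
units shift [-0.002  0.003  0.   ] turn [-0.01 -0.    0.05]
```

Request:
apply_moves(deltas=[{"x": 0,"y": 0,"z": 0.015,"ax": 0,"ay": 0,"az": 0,"grip": 1},{"x": 0,"y": 0,"z": 0,"ax": 0,"ay": 0,"az": 0,"grip": 1},{"x": 0,"y": 0,"z": 0,"ax": 0,"ay": 0,"az": 0,"grip": 1},{"x": 0,"y": 0,"z": 0,"ax": 0,"ay": 0,"az": 0,"grip": 1},{"x": 0,"y": 0,"z": 0,"ax": 0,"ay": 0,"az": 0,"grip": 1},{"x": 0,"y": 0,"z": 0,"ax": 0,"ay": 0,"az": 0,"grip": 1},{"x": 0,"y": 0,"z": 0,"ax": 0,"ay": 0,"az": 0,"grip": 1},{"x": 0,"y": 0,"z": 0,"ax": 0,"ay": 0,"az": 0,"grip": 1},{"x": 0,"y": 0,"z": 0,"ax": 0,"ay": 0,"az": 0,"grip": 1},{"x": 0,"y": 0,"z": 0,"ax": 0,"ay": 0,"az": 0,"grip": 1}])

```text
t: 4.03
tool_pos: [0.4674, -0.1685, 0.0585]
ee_rot: [0.759, -0.651, 0.003, -0.003]
force: [0.0, 0.3, -2.0]
finger_gap: 0.0131
```

```bash
python3 to.py d 0.2; python3 -c "
from h import *
P=np.array([door(.162,0,t)/.25 for t in np.arange(0,1.26,.1)]);d=np.diff(P,axis=0);print(np.c_[-d[:,0],-d[:,2]].round(3))"
```

```text
t 4.03 pos [ 0.4674 -0.1685  0.0585] F [ 0.   0.3 -2. ] gap 0.0131
units shift [-0.003  0.081 -0.104] turn [-0.07 -0.    0.05]
[[ 0.034 -0.055]
 [ 0.029 -0.058]
 [ 0.023 -0.061]
 [ 0.017 -0.063]
 [ 0.01  -0.064]
 [ 0.004 -0.065]
 [-0.003 -0.065]
 [-0.009 -0.064]
 [-0.015 -0.063]
 [-0.022 -0.061]
 [-0.028 -0.059]
 [-0.033 -0.056]]
```

The jaws hold the pull (gap 13 mm). Raising along the arc.

Request:
apply_moves(deltas=[{"x": 0,"y": 0.034,"z": -0.055,"ax": 0,"ay": 0,"az": 0,"grip": 1},{"x": 0,"y": 0.029,"z": -0.058,"ax": 0,"ay": 0,"az": 0,"grip": 1},{"x": 0,"y": 0.023,"z": -0.061,"ax": 0,"ay": 0,"az": 0,"grip": 1},{"x": 0,"y": 0.017,"z": -0.063,"ax": 0,"ay": 0,"az": 0,"grip": 1},{"x": 0,"y": 0,"z": 0,"ax": 0,"ay": 0,"az": 0,"grip": 1}])

```text
t: 4.45
tool_pos: [0.4427, -0.1723, 0.1169]
ee_rot: [0.759, -0.651, 0.005, -0.005]
force: [0.6, 0.5, -0.9]
finger_gap: 0.0131
```

```bash
cat >> to.py <<'E'
    s=telemetry.observe();g=R.from_quat(s["ee_rot"]).apply([0,0,-.002])+s["tool_pos"];l=R.from_euler("z",-X[3]).apply(g-X[:3]);print("hinge frame",l.round(4),"r",np.hypot(l[0],l[2]).round(4),"th",(np.arctan2(l[2],-l[0])+np.deg2rad(35)).round(3))
E
python3 to.py d 0.6
```

```text
t 4.45 pos [ 0.4427 -0.1723  0.1169] F [ 0.6  0.5 -0.9] gap 0.0131
units shift [-0.003  0.034 -0.122] turn [-0.12 -0.    0.05]
hinge frame [-0.1531 -0.0006 -0.0301] r 0.1561 th 0.417
```

Request:
apply_moves(deltas=[{"x": 0,"y": 0.01,"z": -0.062,"ax": 0,"ay": 0,"az": 0,"grip": 1},{"x": 0,"y": 0.003,"z": -0.062,"ax": 0,"ay": 0,"az": 0,"grip": 1},{"x": 0,"y": -0.003,"z": -0.062,"ax": 0,"ay": 0,"az": 0,"grip": 1},{"x": 0,"y": -0.009,"z": -0.062,"ax": 0,"ay": 0,"az": 0,"grip": 1},{"x": 0,"y": -0.015,"z": -0.06,"ax": 0,"ay": 0,"az": 0,"grip": 1},{"x": 0,"y": 0,"z": 0,"ax": 0,"ay": 0,"az": 0,"grip": 1}])

```text
t: 4.95
tool_pos: [0.4443, -0.172, 0.188]
ee_rot: [0.759, -0.651, 0.005, -0.005]
force: [-0.5, 0.7, -1.5]
finger_gap: 0.0129
```

```bash
python3 to.py d 1.2
```

```text
t 4.95 pos [ 0.4443 -0.172   0.188 ] F [-0.5  0.7 -1.5] gap 0.0129
units shift [-0.002 -0.07  -0.203] turn [-0.12 -0.02  0.05]
hinge frame [-0.1515 -0.0006  0.041 ] r 0.1569 th 0.875
```

Request:
apply_moves(deltas=[{"x": 0,"y": -0.019,"z": -0.055,"ax": 0,"ay": 0,"az": 0,"grip": 1},{"x": 0,"y": -0.023,"z": -0.055,"ax": 0,"ay": 0,"az": 0,"grip": 1},{"x": 0,"y": -0.028,"z": -0.052,"ax": 0,"ay": 0,"az": 0,"grip": 1},{"x": 0,"y": -0.02,"z": -0.035,"ax": 0,"ay": 0,"az": 0,"grip": 1},{"x": 0,"y": 0,"z": 0,"ax": 0,"ay": 0,"az": 0,"grip": 1}])

```text
t: 5.37
tool_pos: [0.4625, -0.1692, 0.2305]
ee_rot: [0.759, -0.651, 0.0, 0.0]
force: [-1.0, -0.2, -2.6]
finger_gap: 0.0126
```

```bash
python3 to.py d 1.2
```

```text
t 5.37 pos [ 0.4625 -0.1692  0.2305] F [-1.  -0.2 -2.6] gap 0.0126
units shift [-0.002  0.006 -0.034] turn [-0.   -0.01  0.05]
hinge frame [-0.1331 -0.0005  0.0835] r 0.1571 th 1.171
```

Request:
apply_moves(deltas=[{"x": 0,"y": -0.017,"z": -0.032,"ax": 0,"ay": 0,"az": 0,"grip": 1},{"x": 0,"y": 0,"z": 0,"ax": 0,"ay": 0,"az": 0,"grip": 1}])

```text
t: 5.53
tool_pos: [0.4675, -0.1685, 0.2383]
ee_rot: [0.759, -0.651, 0.001, 0.0]
force: [-2.4, -1.9, -0.2]
finger_gap: 0.0125
```

```bash
python3 to.py d 1.2
```

```text
t 5.53 pos [ 0.4675 -0.1685  0.2383] F [-2.4 -1.9 -0.2] gap 0.0125
units shift [-0.002  0.027 -0.003] turn [-0.   -0.01  0.05]
hinge frame [-0.128  -0.0004  0.0913] r 0.1572 th 1.231
```

Request:
apply_moves(deltas=[{"x": 0,"y": 0,"z": 0,"ax": 0,"ay": 0,"az": 0,"grip": -1},{"x": 0,"y": 0,"z": 0,"ax": 0,"ay": 0,"az": 0,"grip": -1},{"x": 0,"y": 0,"z": 0,"ax": 0,"ay": 0,"az": 0,"grip": -1},{"x": 0,"y": 0,"z": 0,"ax": 0,"ay": 0,"az": 0,"grip": -1},{"x": 0,"y": 0,"z": 0,"ax": 0,"ay": 0,"az": 0,"grip": -1},{"x": 0,"y": 0,"z": 0,"ax": 0,"ay": 0,"az": 0,"grip": -1},{"x": 0,"y": 0,"z": 0,"ax": 0,"ay": 0,"az": 0,"grip": -1},{"x": 0,"y": 0,"z": 0,"ax": 0,"ay": 0,"az": 0,"grip": -1},{"x": 0,"y": 0,"z": -0.12,"ax": 0,"ay": 0,"az": 0,"grip": -1},{"x": 0,"y": 0,"z": -0.12,"ax": 0,"ay": 0,"az": 0,"grip": -1},{"x": 0,"y": 0,"z": -0.12,"ax": 0,"ay": 0,"az": 0,"grip": -1},{"x": 0,"y": 0,"z": 0,"ax": 0,"ay": 0,"az": 0,"grip": -1}])

```text
t: 6.53
tool_pos: [0.4684, -0.1668, 0.3338]
ee_rot: [0.759, -0.651, 0.001, -0.003]
force: [0.7, -0.4, 0.8]
finger_gap: 0.0852
```

```bash
python3 to.py b 0.09
cat > look.py <<'E'
from h import *; import sys
from bench import vision
X=np.array([.5941,-.1494,.149,.146]);o=[]
for c,(x0,y0,w,h) in(("side",(90,60,330,330)),("scene",(100,80,330,330))):
    v=vision.snapshot(c);m=vision.camera_model(c)
    for y in(.075,-.075):
        for p in proj(m,loc(X,np.array([door(.13,y,float(sys.argv[2]))]))):cv2.circle(v,tuple(int(t) for t in p),2,(255,0,255),-1)
    o.append(v[y0:y0+h,x0:x0+w])
cv2.imwrite(sys.argv[1],cv2.resize(cv2.hconcat(o),(800,400)))
E
python3 look.py pics/open.png 1.1
```

```text
t 6.53 pos [ 0.4684 -0.1668  0.3338] F [ 0.7 -0.4  0.8] gap 0.0852
units shift [ 0.01  -0.693  0.384] turn [-0.05  0.02  0.05]
hinge frame [-0.1269  0.0011  0.1868] r 0.2259 th 1.585
```

View pics/open.png

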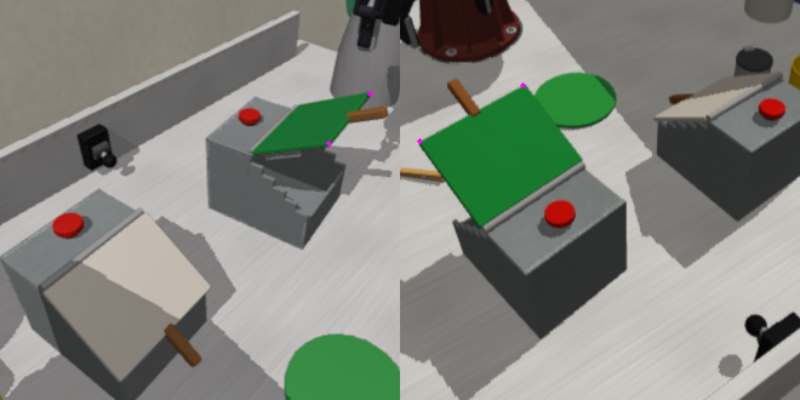

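The door stands by itself at 1.1: its free corners sit on the predicted points (side crop (369,93) and (329,143)), and the white door is shut. Now to the button, with the fingers closing on the way.

Request:
apply_moves(deltas=[{"x": 0,"y": -0.14,"z": 0,"ax": 0,"ay": 0,"az": 0,"grip": 1},{"x": 0,"y": -0.14,"z": 0,"ax": 0,"ay": 0,"az": 0,"grip": 1},{"x": 0,"y": -0.14,"z": 0,"ax": 0,"ay": 0,"az": 0,"grip": 1},{"x": 0,"y": -0.14,"z": 0,"ax": 0,"ay": 0,"az": 0,"grip": 1},{"x": 0.01,"y": -0.13,"z": 0,"ax": 0,"ay": 0,"az": 0,"grip": 1},{"x": 0,"y": 0,"z": 0,"ax": 0,"ay": 0,"az": 0,"grip": 1},{"x": 0,"y": 0,"z": 0.12,"ax": 0,"ay": 0,"az": 0,"grip": 1},{"x": 0,"y": 0,"z": 0.12,"ax": 0,"ay": 0,"az": 0,"grip": 1},{"x": 0,"y": 0,"z": 0.12,"ax": 0,"ay": 0,"az": 0,"grip": 1},{"x": 0,"y": 0,"z": 0,"ax": 0,"ay": 0,"az": 0,"grip": 1}])

```text
t: 7.47
tool_pos: [0.6335, -0.1364, 0.212]
ee_rot: [0.758, -0.652, -0.017, 0.003]
force: [-0.7, 0.7, -2.1]
finger_gap: -0.0001
```

```bash
python3 to.py b 0.029
```

```text
t 7.47 pos [ 0.6335 -0.1364  0.212 ] F [-0.7  0.7 -2.1] gap -0.0001
units shift [ 0.031 -0.028  0.135] turn [0.22 0.18 0.04]
hinge frame [0.0409 0.0071 0.065 ] r 0.0768 th 2.743
```

Request:
apply_moves(deltas=[{"x": 0.031,"y": -0.028,"z": 0.03,"ax": 0.22,"ay": 0.18,"az": 0,"grip": 1},{"x": 0,"y": 0,"z": 0.06,"ax": 0,"ay": 0,"az": 0,"grip": 1},{"x": 0,"y": 0,"z": 0.015,"ax": 0,"ay": 0,"az": 0,"grip": 1},{"x": 0,"y": 0,"z": 0,"ax": 0,"ay": 0,"az": 0,"grip": 1}])

```text
t: 7.8
tool_pos: [0.6369, -0.1421, 0.1803]
ee_rot: [0.758, -0.652, -0.005, 0.002]
force: [0.6, 0.5, 1.0]
finger_gap: 0.0001
```

```bash
python3 to.py b 0.029
```

```text
t 7.8 pos [ 0.6369 -0.1421  0.1803] F [0.6 0.5 1. ] gap 0.0001
units shift [ 0.004 -0.014  0.009] turn [0.08 0.03 0.03]
hinge frame [0.0434 0.001  0.0333] r 0.0547 th 3.099
```

Request:
apply_moves(deltas=[{"x": 0.004,"y": -0.012,"z": 0.012,"ax": 0,"ay": 0,"az": 0,"grip": 1},{"x": 0,"y": 0,"z": 0.014,"ax": 0,"ay": 0,"az": 0,"grip": 1},{"x": 0,"y": 0,"z": 0.014,"ax": 0,"ay": 0,"az": 0,"grip": 1}])

```text
t: 8.05
tool_pos: [0.6405, -0.1429, 0.1742]
ee_rot: [0.758, -0.652, -0.004, 0.002]
force: [-2.2, -0.4, 3.2]
finger_gap: 0.0002
```

Request:
apply_moves(deltas=[{"x": 0,"y": 0,"z": 0.014,"ax": 0,"ay": 0,"az": 0,"grip": 1},{"x": 0,"y": 0,"z": 0.014,"ax": 0,"ay": 0,"az": 0,"grip": 1},{"x": 0,"y": 0,"z": 0.01,"ax": 0,"ay": 0,"az": 0,"grip": 1}])

```text
t: 8.3
tool_pos: [0.6416, -0.1432, 0.169]
ee_rot: [0.758, -0.652, -0.003, 0.002]
force: [-7.6, 2.1, 15.0]
finger_gap: -0.0003
```

At 15 N the button is bottomed. Holding it down with a light push.

Request:
apply_moves(deltas=[{"x": 0,"y": 0,"z": 0.003,"ax": 0,"ay": 0,"az": 0,"grip": 1},{"x": 0,"y": 0,"z": 0.003,"ax": 0,"ay": 0,"az": 0,"grip": 1},{"x": 0,"y": 0,"z": 0.003,"ax": 0,"ay": 0,"az": 0,"grip": 1},{"x": 0,"y": 0,"z": 0.003,"ax": 0,"ay": 0,"az": 0,"grip": 1},{"x": 0,"y": 0,"z": 0.003,"ax": 0,"ay": 0,"az": 0,"grip": 1},{"x": 0,"y": 0,"z": 0.003,"ax": 0,"ay": 0,"az": 0,"grip": 1}])

```text
t: 8.8
tool_pos: [0.6425, -0.1433, 0.1691]
ee_rot: [0.758, -0.652, -0.002, 0.001]
force: [-4.4, 1.4, 6.1]
finger_gap: 0.0003
```

```bash
python3 to.py b 0.019
python3 - <<'E'
from h import *
from bench import vision
G=((50,120,40),(75,255,255));v=vision.snapshot("side");print(quad(blob(v,*G,(290,110,400,245))).tolist())
X=np.array([.5941,-.1494,.149,.146]);m=vision.camera_model("side")
for t in(0,.3,.6,.9,1.1):print(t,proj(m,loc(X,np.array([door(.13,.075,t),door(.13,-.075,t)]))).round().tolist())
E
```

```text
t 8.8 pos [ 0.6425 -0.1433  0.1691] F [-4.4  1.4  6.1] gap 0.0003
units shift [-0.004  0.007  0.004] turn [0.04 0.01 0.04]
hinge frame [ 0.0487 -0.001   0.0221] r 0.0535 th 3.327
[[398, 163], [364, 210], [297, 188], [338, 147]]
0 [[347.0, 239.0], [379.0, 196.0]]
0.3 [[358.0, 228.0], [390.0, 185.0]]
0.6 [[365.0, 212.0], [397.0, 169.0]]
0.9 [[365.0, 193.0], [398.0, 151.0]]
1.1 [[361.0, 178.0], [395.0, 138.0]]
```

The door has sunk to about 0.65. I'll hold for another second.

Request:
apply_moves(deltas=[{"x": 0,"y": 0,"z": 0.004,"ax": 0,"ay": 0,"az": 0,"grip": 1},{"x": 0,"y": 0,"z": 0.004,"ax": 0,"ay": 0,"az": 0,"grip": 1},{"x": 0,"y": 0,"z": 0.004,"ax": 0,"ay": 0,"az": 0,"grip": 1},{"x": 0,"y": 0,"z": 0.004,"ax": 0,"ay": 0,"az": 0,"grip": 1},{"x": 0,"y": 0,"z": 0.004,"ax": 0,"ay": 0,"az": 0,"grip": 1},{"x": 0,"y": 0,"z": 0.004,"ax": 0,"ay": 0,"az": 0,"grip": 1},{"x": 0,"y": 0,"z": 0.004,"ax": 0,"ay": 0,"az": 0,"grip": 1},{"x": 0,"y": 0,"z": 0.004,"ax": 0,"ay": 0,"az": 0,"grip": 1},{"x": 0,"y": 0,"z": 0.004,"ax": 0,"ay": 0,"az": 0,"grip": 1},{"x": 0,"y": 0,"z": 0.004,"ax": 0,"ay": 0,"az": 0,"grip": 1},{"x": 0,"y": 0,"z": 0.004,"ax": 0,"ay": 0,"az": 0,"grip": 1},{"x": 0,"y": 0,"z": 0.004,"ax": 0,"ay": 0,"az": 0,"grip": 1}])

```text
t: 9.85
tool_pos: [0.6425, -0.1434, 0.169]
ee_rot: [0.759, -0.652, -0.002, 0.002]
force: [-3.9, 1.7, 6.9]
finger_gap: 0.0001
```

Request:
apply_moves(deltas=[{"x": 0,"y": 0,"z": -0.06,"ax": 0,"ay": 0,"az": 0,"grip": 1},{"x": 0,"y": 0,"z": -0.1,"ax": 0,"ay": 0,"az": 0,"grip": 1},{"x": 0,"y": 0,"z": -0.12,"ax": 0,"ay": 0,"az": 0,"grip": 1},{"x": 0,"y": 0,"z": -0.12,"ax": 0,"ay": 0,"az": 0,"grip": 1},{"x": 0,"y": 0,"z": -0.1,"ax": 0,"ay": 0,"az": 0,"grip": 1},{"x": 0,"y": 0,"z": 0,"ax": 0,"ay": 0,"az": 0,"grip": 1},{"x": 0,"y": 0,"z": 0,"ax": 0,"ay": 0,"az": 0,"grip": 1},{"x": 0,"y": 0,"z": 0,"ax": 0,"ay": 0,"az": 0,"grip": 1},{"x": 0,"y": 0,"z": 0,"ax": 0,"ay": 0,"az": 0,"grip": 1},{"x": 0,"y": 0,"z": 0,"ax": 0,"ay": 0,"az": 0,"grip": 1},{"x": 0,"y": 0,"z": 0,"ax": 0,"ay": 0,"az": 0,"grip": 1},{"x": 0,"y": 0,"z": 0,"ax": 0,"ay": 0,"az": 0,"grip": 1},{"x": 0,"y": 0,"z": 0,"ax": 0,"ay": 0,"az": 0,"grip": 1},{"x": 0,"y": 0,"z": 0,"ax": 0,"ay": 0,"az": 0,"grip": 1},{"x": 0,"y": 0,"z": 0,"ax": 0,"ay": 0,"az": 0,"grip": 1},{"x": 0,"y": 0,"z": 0,"ax": 0,"ay": 0,"az": 0,"grip": 1},{"x": 0,"y": 0,"z": 0,"ax": 0,"ay": 0,"az": 0,"grip": 1},{"x": 0,"y": 0,"z": 0,"ax": 0,"ay": 0,"az": 0,"grip": 1},{"x": 0,"y": 0,"z": 0,"ax": 0,"ay": 0,"az": 0,"grip": 1},{"x": 0,"y": 0,"z": 0,"ax": 0,"ay": 0,"az": 0,"grip": 1}])

```text
t: 11.52
tool_pos: [0.6421, -0.143, 0.2803]
ee_rot: [0.758, -0.652, -0.007, 0.003]
force: [0.1, -0.4, 0.3]
finger_gap: -0.0001
```

Request:
apply_moves(deltas=[{"x": 0,"y": 0,"z": 0,"ax": 0,"ay": 0,"az": 0,"grip": 1},{"x": 0,"y": 0,"z": 0,"ax": 0,"ay": 0,"az": 0,"grip": 1},{"x": 0,"y": 0,"z": 0,"ax": 0,"ay": 0,"az": 0,"grip": 1},{"x": 0,"y": 0,"z": 0,"ax": 0,"ay": 0,"az": 0,"grip": 1},{"x": 0,"y": 0,"z": 0,"ax": 0,"ay": 0,"az": 0,"grip": 1},{"x": 0,"y": 0,"z": 0,"ax": 0,"ay": 0,"az": 0,"grip": 1},{"x": 0,"y": 0,"z": 0,"ax": 0,"ay": 0,"az": 0,"grip": 1},{"x": 0,"y": 0,"z": 0,"ax": 0,"ay": 0,"az": 0,"grip": 1},{"x": 0,"y": 0,"z": 0,"ax": 0,"ay": 0,"az": 0,"grip": 1},{"x": 0,"y": 0,"z": 0,"ax": 0,"ay": 0,"az": 0,"grip": 1},{"x": 0,"y": 0,"z": 0,"ax": 0,"ay": 0,"az": 0,"grip": 1},{"x": 0,"y": 0,"z": 0,"ax": 0,"ay": 0,"az": 0,"grip": 1}])

```text
t: 12.52
tool_pos: [0.6423, -0.143, 0.2809]
ee_rot: [0.758, -0.652, -0.007, 0.003]
force: [-0.3, 0.4, -0.1]
finger_gap: 0.0001
```

```bash
python3 look.py pics/shut.png 0; python3 -c "
from h import *
from bench import vision
print(quad(blob(vision.snapshot('side'),(50,120,40),(75,255,255),(290,110,400,245))).tolist())"
```

```text
[[379, 194], [346, 240], [297, 189], [338, 149]]
```

View pics/shut.png

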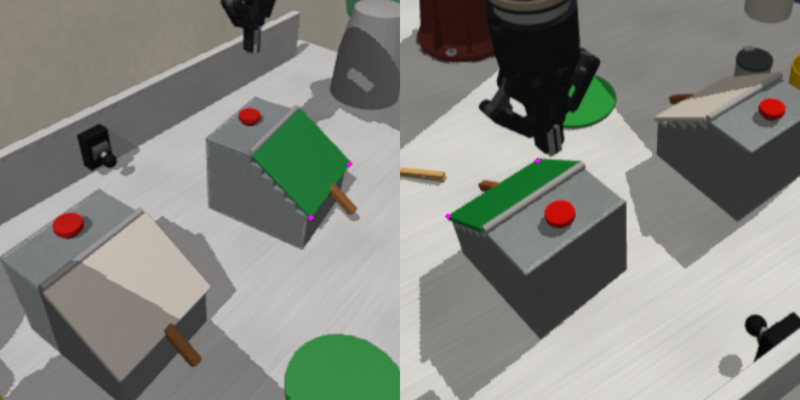

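The green door is fully shut, its corners within a pixel of where they started. The button is up, the white door is shut and the hand is clear.

```bash
python3 -c "
from bench import order;print(order.close_job())"
```

```text
the job is handed in; nothing more can be done
None
```

The job is done and handed in at about 12.7 s of the 51 s allowed.

- **Raising:** I pinched the green door's pull and raised it to about 1.23 rad. After I let go, it dropped back and stood open by itself. In the pictures its corners matched a door at 1.10 rad.
- **Releasing:** I pressed the red button to the bottom, about 10 mm, and held it for about 1.5 s. The force peaked near 15 N in the readings I took. The door was on its way down at 0.65 rad before I lifted off.
- **Last checks:** The green door's corners were within 1 pixel of their shut position. The white door looked shut and the force reading was about 0. The fingertips were about 10 cm above the locker.
- **Failed call:** My first move call was refused for missing keys and moved nothing. No check failed or disagreed.

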